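# Cradle the cordless blower and lock it running

## Task

Set the cordless blower down in the steel bench cradle, nozzle tube in the narrow fork at the conveyor end and battery end in the wide saddle, and let go of it. Then squeeze its trigger all the way down, press the lock button on its side home while the trigger is down, and ease the trigger up so that the lock catches and keeps it on by itself. Do not drop the blower and leave the other things on the table where they are.

Things in the scene. Friction and masses are not known exactly. Their poses are not given: they have to be found in the camera images.
- blower: Cordless blower, 270 mm long (all sizes in mm), trigger up. Grey housing and black battery end form one square bar, 54 wide and high, flat below, x -130 to +50; then a black cone and a nozzle tube, diameter 34, axis z 27, x +90 to +140. Origin: mid-width on the bar's underside below x 0; x to the nozzle, y to its left, z up. 0.65 kg +-20 %, balanced near x 0.
- blower_grip (a point): Point in the blower's bar to grip it across y with 20 N or more: x +22 (+10 to +35 is free), y 0, z 34 in the blower's frame.
- nozzle_tip (a point): Centre of the blower's nozzle mouth: x +140, y 0, z 27 in the blower's frame.
- cheek_top (a point): Top centre of the grey cheek that stands on the blower's right edge and carries the lock button: x -62 to -28, y -27 to -15, z 54 to 79 in the blower's frame (this point x -45, y -21, z 79).
- trigger_top (a point): Centre of the top of the trigger, a ribbed black block 44 (x) by 36 (y) left of the cheek, at x -45, y +7 (y -11 to +25), z 72 when released, in the blower's frame; open above and to its left. It is squeezed straight down, at most 12 (top at z 60). The point moves with it.
- trigger (a joint): How far the trigger is squeezed, m: 0 released, 0.012 fully. Spring 3 N at 0 to 6 N at 0.012. The lock keeps it at about 0.006.
- lock_face (a point): Centre of the outer end of the lock button, a black round button of diameter 14 in the cheek's right side, at x -45, z 69 in the blower's frame, y -40 when out and y -30 when home; pressed along the blower's +y. Higher than the squeezed trigger's top, so one finger can stand on the trigger with the other outside the button. The point moves with it.
- lock (a joint): How far the lock button is pressed, m: 0 out, 0.010 home, about 0.008 when caught. Spring 1.5 N at 0 to 4 N at 0.010. Blocked at 0.001 unless the trigger is beyond 0.009. It is caught when the trigger is let up to about 0.006 with the button home; otherwise it springs out.
- cradle: Steel cradle fixed to the table, base 290 by 96 by 6. Origin: centre of underside; x to the narrow fork, z up. Rear saddle x -118 to -92: seat z 30, walls inside at y +-30.5 to z 72, flared lips to z 82. Front fork x +101 to +123: seat z 39, inside y +-21 to z 66, flared lips to z 76. End stop: face at x -138, to z 52. Open for fingers between.
- cradle_seat (a point): Where the blower's origin belongs when it lies in the cradle: 30 above the cradle's origin. The blower then has the cradle's x axis and can still shift 3 to 4 sideways when pushed.
- spare_battery: Spare battery, black block 55 by 54 by 50, loose, leave alone. Origin: centre of underside.
- tape: Tape core, cardboard ring of diameter 90, 24 high, loose, leave alone. Origin: centre of underside.
- tray: Flat dark steel tray 100 by 75 by 18, loose, leave alone. Origin: centre of underside.
- screwdriver: Screwdriver with a black handle, about 200 long, lying loose, leave alone. Origin: about its middle, on the table.
- mug: White mug, diameter 76, 90 high, loose, leave alone. Origin: centre of underside.
- bottle: White bottle, diameter 60, 150 high, loose, leave alone. Origin: centre of underside.
- bin: Blue open plastic bin 160 by 120 by 60, loose, leave alone. Origin: centre of underside.

How it is judged:
On the way, in this order (a step that is already met when the one before it is completed fails the run):
1. the blower lies in the cradle, nozzle in the fork, let go of, trigger not yet squeezed (distance between blower and cradle_seat below 0.016 m and z of blower in the frame of cradle_seat below 0.006 m and x of nozzle_tip in the frame of cradle above 0.11 m and angle between blower's own z axis and vertical below 0.1 rad and value of joint each of trigger, lock below 0.002 m and contact force between the fingers and blower below 0.1 N and linear speed of blower below 0.02 m/s), for 0.2 s.
2. with the trigger squeezed, the lock button is pressed home (value of joint trigger above 0.0085 m and value of joint lock above 0.0075 m), for 0.05 s.
At the end, for the whole second after the job is handed in: The blower lies at rest in the cradle, let go of, nozzle in the fork: origin within 16 mm of the seat point and less than 6 mm above it, tilted under 0.1 rad; its trigger is held by the lock between 4.5 and 8.5 mm and the lock button stays in by more than 6 mm (value of joint trigger between 0.0045 and 0.0085 m and value of joint lock above 0.006 m and distance between blower and cradle_seat below 0.016 m and z of blower in the frame of cradle_seat below 0.006 m and x of nozzle_tip in the frame of cradle above 0.11 m and angle between blower's own z axis and vertical below 0.1 rad and contact force between the fingers and blower below 0.1 N and linear speed of blower below 0.02 m/s); the robot touches nothing.
It fails at once if another thing on the table was shifted by more than 40 mm (distance of any of spare_battery, tape, tray, screwdriver, mug, bottle, bin from where it was at the start of the episode above 0.04 m).
It fails at once if the blower was dropped (linear speed of blower above 0.7 m/s and contact force between the fingers and blower below 0.1 N).
It also fails if it takes over 58 s, if anything falls off the work surface, if the arm or the gripper's body presses on something with over 40 N, if the wrist force passes 120 N, or if a joint passes its speed limit or range.

## Robot

A 7-joint arm with a two-finger parallel gripper is mounted at the origin on the work surface. World frame = base frame: x ahead of the robot, y to its left, z up, the work surface at z = 0. Lengths are in m, angles in rad, forces in N, time in s.
With the tool pointing down it reaches from about 0.35 to 0.9 m from the base axis. Payload 8.1 kg.
Tool frame: the origin (TCP) lies at the centre of the arm's flange, where the gripper is bolted on; the fingertips stand 178 mm ahead of it and the grasp point (between the pads) lies 159 mm ahead of it; z points along the fingers, y is the line along which they close (so a half turn about z gives the same grasp; the last joint's range is limited). The gripper opens to 92 mm and grips with 3 to 60 N. Pads are 19 mm wide; open, the fingers measure 130 mm over their backs; the gripper's body (75 mm by 190 mm) begins 47 mm behind the grasp point.
Start: joints at [-1.39, 0.434, 0.025, 1.573, -0.012, 1.134, -0.075], TCP at [0.175, 0.6, 0.405] pointing down, gripper open.
Joint ranges: [-2.62, 2.62], [-0.44, 2.09], [-1.27, 1.32], [0.08, 2.57], [-1.32, 4.46], [0.12, 2], [-2.74, 2.74]. Speed limits (rad/s): [2.22, 2.22, 3.01, 3.01, 3.14, 3.14, 3.14].

## Interface

Orientations are given as a rotation vector (axis times angle).
In Python, from cell import arm gives the robot as it stands. The module is installed in compiled form; this text tells all that it offers.
- The arm moves only by the shell command python3 -m inch 'ROWS' [FORCE]. ROWS is text: rows parted by semicolons, each of 5 numbers parted by spaces: the shift along the tool's x, y, z in m, then the turn about the tool's z in rad, then the finger opening in m, from 0 to 0.0918. In form: x y z roll fingers; .... A call has 1 to 5 rows; each row is the pose to reach, as a shift and turn from the pose commanded when the call began, along the tool's axes at that moment; what a row does not reach only later rows make up. A row lasts 1/10 s, in which the tool goes at most 50 mm and 8.59 degrees, less where a joint would pass 70% of its speed; a pose out of reach is approached as far as the arm can. A call with a gripper value outside its range is refused whole. The fingers move at their own pace and stop on an object; FORCE is the grip in N (left out, the last holds). Time passes only in rows, so rows that repeat a pose let the fingers close. It gives the time, the measured TCP pose, the force, the opening and the grip force at its end, in the units of the state.
- arm.observe(): the state, without advancing time (a new reading comes with each control period).
- arm.get_image(name): name is "scene" or "side" or "wrist"; returns the picture (480x640x3 uint8, red, green, blue); there is no depth.
- arm.get_calibration(name): a dict with "intrinsics" (3x3 intrinsics, pixels), "pose" (4x4, takes a point from camera to world coordinates). Camera axes: x right, y up, looking along -z (the intrinsics and any distortion apply to the point x, -y, -z); pixel columns grow to the right and rows downward; lengths in m; the calibration is good to about 2 mm. A picture is of the moment at which its call begins: read the wrist's pose just before it. get_calibration takes no time and is no camera call; for the wrist camera it gives the pose at the moment of the call.
- arm.sign_off(): hands the job in; it is judged then, once.
Trained networks look in the newest picture that a camera, given by its name, has taken for a name from the list of things; names that differ only in an ending like _2 or _b are one class to them, and where a whole thing is asked for, a point or a joint stands for the part that bears it (a point fixed in the world has none). Each returns a list of dicts, best first, with "conf" (0 to 1); they miss things now and then, are a little off and sometimes report something else, mostly with a low value. They report only what shows in the picture. A call takes as long as a camera call.
- arm.look_for(camera, query): "point" ([row, column] in pixels, amid what is visible of it).
- arm.silhouettes(camera, query): "region" (480x640 bool, what is visible of it) and "point" ([row, column] in pixels, amid what is visible of it).
- arm.place_of(camera, query): "point" ([row, column] in pixels: a listed point, or the origin of a listed thing).
The state is a dict: "clock": time; "joints": joint angles; "dq": joint speeds; "joint_efforts": joint torques, N m; "position": TCP position; "ee_rot": TCP orientation; "force": force on the tool from outside, world axes, zero at the start; "ft_torque": the same for the moment, N m; "width": opening from 0.0 (shut) to 1.0 (fully open); "gripper_force": force on a finger pad.
Only numpy, scipy, OpenCV 4.12 (cv2) and the standard library are available. Lean on these libraries where they do the work, as an engineer would, in place of code of your own. Each camera call takes 0.05 s, during which the arm holds its last target. There are 200 camera calls.

## Working session

There is one attempt and no reset: what is moved stays moved. The work goes in short steps, Python scripts to look and compute and a shell command to move; the robot and the scene stay as the last step left them, time stands still between calls to the robot, and variables do not carry over. Pictures are saved under pics/ and viewed, at most 12 in all, crops included, and the job is handed in when it is done.

```bash
mkdir -p pics
python3 - <<'E'
from cell import arm
import cv2,numpy as np
s=arm.observe();print(s['clock'],s['position'],s['ee_rot'],s['width'])
ims=[arm.get_image(n) for n in("scene","side","wrist")]
out=np.vstack([np.hstack(ims[:2])])
cv2.imwrite('pics/a.png',cv2.resize(out,(800,300))[:,:,::-1])
cv2.imwrite('pics/s.png',ims[0][:,:,::-1])
for n in("scene","side","wrist"):
    c=arm.get_calibration(n);print(n,np.round(c['pose'],3).tolist(),c['intrinsics'][0][0])
    for q in("blower","nozzle_tip","blower_grip","cheek_top","trigger_top","cradle","cradle_seat"):
        r=arm.place_of(n,q);print(q,[(np.round(d['point']).tolist(),round(d['conf'],2)) for d in r[:2]])
E
```

```text
0.0 [0.17498009 0.59976651 0.40393649] [-4.44403877e-01 -3.10994519e+00  2.54936367e-03] 0.9974944616457756
scene [[0.664, -0.492, 0.564, 1.27], [0.748, 0.432, -0.504, -0.634], [0.004, 0.756, 0.654, 0.902], [0.0, 0.0, 0.0, 1.0]] 474.494106723273
blower [([286.0, 255.0], 0.85)]
nozzle_tip [([318.0, 269.0], 0.86)]
blower_grip [([282.0, 256.0], 0.62), ([325.0, 145.0], 0.23)]
cheek_top [([258.0, 236.0], 0.79)]
trigger_top [([255.0, 249.0], 0.57)]
cradle [([220.0, 357.0], 0.9), ([288.0, 255.0], 0.56)]
cradle_seat [([212.0, 358.0], 0.83), ([290.0, 350.0], 0.37)]
side [[-0.974, 0.18, -0.136, 0.427], [-0.225, -0.752, 0.619, 0.63], [0.009, 0.634, 0.773, 0.861], [0.0, 0.0, 0.0, 1.0]] 443.22483095980846
blower [([205.0, 361.0], 0.8)]
nozzle_tip [([191.0, 355.0], 0.63), ([179.0, 318.0], 0.61)]
blower_grip [([188.0, 354.0], 0.97), ([267.0, 385.0], 0.3)]
cheek_top [([181.0, 385.0], 0.62), ([455.0, 317.0], 0.24)]
trigger_top [([194.0, 380.0], 0.49)]
cradle [([342.0, 334.0], 0.91), ([255.0, 332.0], 0.24)]
cradle_seat [([335.0, 331.0], 0.84), ([264.0, 385.0], 0.32)]
wrist [[0.28, -0.915, -0.29, 0.096], [0.96, 0.267, 0.084, 0.624], [0.001, -0.302, 0.953, 0.384], [0.0, 0.0, 0.0, 1.0]] 346.6156526613248
blower []
nozzle_tip []
blower_grip []
cheek_top []
trigger_top []
cradle []
cradle_seat []
```

View pics/a.png

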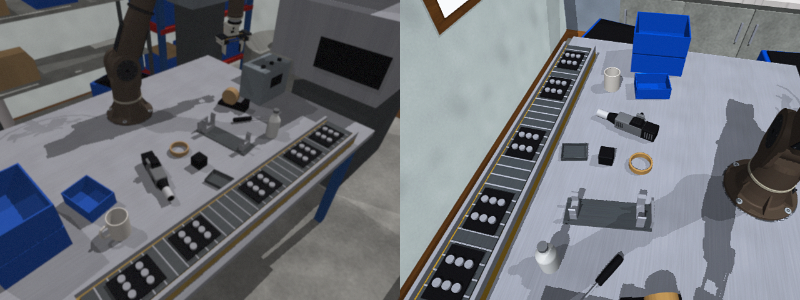

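View pics/s.png

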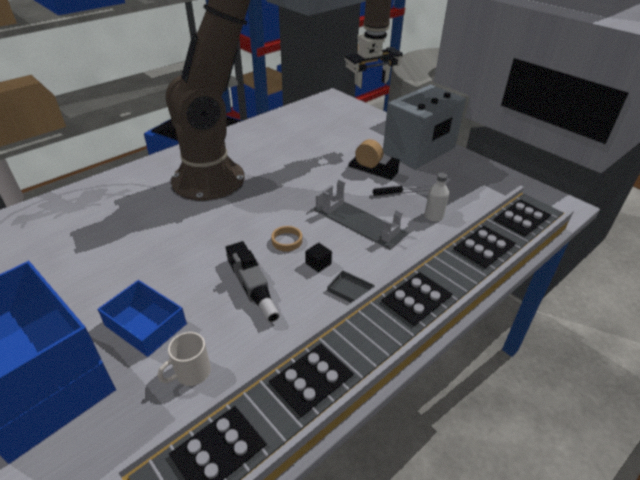

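Blower is mid-scene with nozzle at about row 308, col 268, battery at about (250,240). The cradle is at (220,357) with its fork nearer the conveyor, at about (225,393). Next I fit both poses by silhouettes.

```bash
cat > h.py <<'E'
from cell import arm
import cv2,numpy as np
from scipy.optimize import minimize
from scipy.spatial.transform import Rotation as R
def box(x0,x1,y0,y1,z0,z1):
    return np.array([[x,y,z] for x in(x0,x1) for y in(y0,y1) for z in(z0,z1)])/1000
def cyl(x0,r0,x1,r1,z=27):
    a=np.linspace(0,2*np.pi,20)
    return np.array([[x,r*np.cos(t),z+r*np.sin(t)] for x,r in((x0,r0),(x1,r1)) for t in a])/1000
BL=[box(-130,50,-27,27,0,54),cyl(50,25,90,17),cyl(90,17,140,17),box(-62,-28,-27,-15,54,79),box(-67,-23,-11,25,54,72)]
CR=[box(-145,145,-48,48,0,6),box(-118,-92,-36,-30.5,0,80),box(-118,-92,30.5,36,0,80),box(-118,-92,-36,36,0,30),box(101,123,-27,-21,0,74),box(101,123,21,27,0,74),box(101,123,-27,27,0,39),box(-145,-138,-30,30,0,52)]
def proj(c,P):
    T=np.linalg.inv(c['pose']);q=P@T[:3,:3].T+T[:3,3];q=q*[1,-1,-1]
    u=q@np.array(c['intrinsics']).T;return u[:,:2]/u[:,2:]
def tf(p,P,z=0):
    c,s=np.cos(p[2]),np.sin(p[2]);return P@np.array([[c,-s,0],[s,c,0],[0,0,1]]).T+[p[0],p[1],z]
def mask(c,p,M,z=0):
    m=np.zeros((480,640),np.uint8)
    for b in M:
        h=cv2.convexHull(proj(c,tf(p,b,z)).astype(np.float32))
        cv2.fillConvexPoly(m,np.round(h*16).astype(np.int32),1,shift=4)
    return m>0
def fit(views,M,p0,z=0):
    def cost(v):
        p=np.array(v)*[.01,.01,.05]+p0;k=0
        for c,r in views:
            m=mask(c,p,M,z);k-=(m&r).sum()/max(1,(m|r).sum())
        return k/len(views)
    best=min((minimize(cost,s,method='Nelder-Mead',options=dict(initial_simplex=np.array(s)+np.vstack([[0,0,0],np.eye(3)]),xatol=.01,fatol=1e-4)) for s in([0,0,0],[-1,-1,1],[1,1,-1.])),key=lambda r:r.fun)
    return np.array(best.x)*[.01,.01,.05]+p0,-best.fun
def ground(c,rc,z=0):
    d=np.linalg.inv(np.array(c['intrinsics']))@[rc[1],rc[0],1];d=c['pose'][:3,:3]@(d*[1,-1,-1]);o=c['pose'][:3,3]
    return o+d*(z-o[2])/d[2]
E
python3 - <<'E'
from h import *
V={n:[] for n in('blower','cradle')}
for n in("scene","side"):
    c=arm.get_calibration(n)
    if n=="scene": print([k for k in c])
    arm.get_image(n)
    for q in V:
        r=arm.silhouettes(n,q);print(n,q,[(np.round(d['point']).tolist(),round(d['conf'],2),d['region'].sum()) for d in r])
        V[q].append((c,r[0]['region']))
cs=arm.get_calibration('scene')
n=ground(cs,[318,269],.027);b=ground(cs,[286,255],0);print('noz',n,'or',b)
d=n-b;pb=np.array([b[0],b[1],np.arctan2(d[1],d[0])])
o=ground(cs,[220,357],0);f=ground(cs,[228,395],.06);d=f-o;pc=np.array([o[0],o[1],np.arctan2(d[1],d[0])])
for q,M,p in(('blower',BL,pb),('cradle',CR,pc)):
    print(q,p,fit(V[q],M,p),[fit([v],M,p) for v in V[q]])
for q in('spare_battery','tape','tray','screwdriver','mug','bottle','bin'):
    print(q,[ground(arm.get_calibration(n),r[0]['point']).round(3)[:2].tolist() for n in('scene','side') for r in[arm.place_of(n,q)] if r])
E
```

```text
['intrinsics', 'pose']
scene blower [([278.0, 251.0], 0.79, np.int64(1846))]
scene cradle []Traceback (most recent call last):
  File "<stdin>", line 9, in <module>
IndexError: list index out of range
```

```bash
cat > m.py <<'E'
from h import *
V={n:[] for n in('blower','cradle')}
for n in("scene","side"):
    c=arm.get_calibration(n)
    for q in V:
        for _ in range(4):
            arm.get_image(n)
            r=arm.silhouettes(n,q)
            if r: break
        print(n,q,[(np.round(d['point']).tolist(),round(d['conf'],2),d['region'].sum()) for d in r])
        if r: V[q].append((c,r[0]['region']))
cs=arm.get_calibration('scene')
n=ground(cs,[318,269],.027);b=ground(cs,[286,255],0);print('noz',n,'or',b)
d=n-b;pb=np.array([b[0],b[1],np.arctan2(d[1],d[0])])
o=ground(cs,[220,357],0);f=ground(cs,[228,395],.06);d=f-o;pc=np.array([o[0],o[1],np.arctan2(d[1],d[0])])
for q,M,p in(('blower',BL,pb),('cradle',CR,pc)):
    print(q,p,fit(V[q],M,p),[fit([v],M,p) for v in V[q]])
for q in('spare_battery','tape','tray','screwdriver','mug','bottle','bin'):
    print(q,[ground(arm.get_calibration(n),r[0]['point']).round(3)[:2].tolist() for n in('scene','side') for r in[arm.place_of(n,q)] if r])
E
python3 m.py
```

```text
scene blower [([276.0, 251.0], 0.66, np.int64(1829))]
scene cradle [([218.0, 358.0], 0.73, np.int64(2325))]
side blower [([199.0, 372.0], 0.97, np.int64(2490))]
side cradle [([343.0, 336.0], 0.72, np.int64(6505)), ([250.0, 328.0], 0.7, np.int64(702))]
noz [ 0.64785438 -0.22706746  0.027     ] or [ 0.51797153 -0.17632808  0.        ]
blower [ 0.51797153 -0.17632808 -0.3724244 ] (array([ 0.51607116, -0.18192995, -0.26324904]), np.float64(0.9074155341629797)) [(array([ 0.51356299, -0.18168039, -0.27016203]), np.float64(0.9124124124124124)), (array([ 0.51613094, -0.18253983, -0.25276439]), np.float64(0.9140969162995595))]
cradle [ 0.49733703  0.2242403  -0.01718896] (array([0.50701225, 0.22346623, 0.13854744]), np.float64(0.9224401282988486)) [(array([0.50299496, 0.22572496, 0.12762719]), np.float64(0.9090909090909091)), (array([0.50711946, 0.22273467, 0.13778358]), np.float64(0.9499629903774981))]
spare_battery [[0.566, 0.004], [0.64, -0.427]]
tape [[0.44, -0.0], [0.43, -0.004]]
tray [[0.706, -0.005], [0.696, 0.002]]
screwdriver [[0.492, 0.441], [0.482, 0.441]]
mug [[0.639, -0.434], [0.639, -0.439]]
bottle [[0.65, 0.411], [0.634, 0.418]]
bin [[0.447, -0.45], [0.45, -0.452]]
```

```bash
python3 -m inch '-.16 -.185 0 0 .0918;-.16 -.185 0 0 .0918;-.16 -.185 0 0 .0918;-.16 -.185 0 0 .0918;-.16 -.185 0 0 .0918'; python3 -m inch '-.16 -.185 0 0 .0918;-.16 -.185 0 0 .0918;-.16 -.185 0 0 .0918;-.16 -.185 0 0 .0918;-.16 -.185 0 0 .0918'
```

```text
clock: 2.95
position: [0.2776, 0.3752, 0.4049]
ee_rot: [0.446, 3.11, 0.0]
force: [1.7, 0.3, -0.2]
width: 1.002
gripper_force: 0.0
clock: 3.45
position: [0.3791, 0.1527, 0.4051]
ee_rot: [0.446, 3.109, 0.001]
force: [0.7, 0.6, 0.2]
width: 1.001
gripper_force: 0.0
```

```bash
python3 -m inch '-.15 -.175 0 0 .0918;-.15 -.175 0 0 .0918;-.15 -.175 0 0 .0918;-.15 -.175 0 0 .0918;-.15 -.175 0 0 .0918'; python3 -m inch '-.097 -.109 .03 0 .0918;-.097 -.109 .03 0 .0918;-.097 -.109 .03 0 .0918;-.097 -.109 .03 0 .0918;-.097 -.109 .03 0 .0918'
cat > w.py <<'E'
from h import *
import sys
q,png=sys.argv[1:3];p0=np.array(eval(sys.argv[3]));z=float(sys.argv[4]) if len(sys.argv)>4 else 0;M=BL if q=='blower' else CR
arm.observe();c=arm.get_calibration('wrist');im=arm.get_image('wrist')
r=arm.silhouettes('wrist',q)
s=arm.observe();print(s['position'],s['ee_rot'])
names=[('blower_grip',(22,0,34)),('nozzle_tip',(140,0,27)),('cheek_top',(-45,-21,79)),('trigger_top',(-45,7,72)),('lock_face',(-45,-40,69))] if q=='blower' else [('cradle_seat',(0,0,30)),('cradle',(0,0,0))]
for n,l in names:
    d=arm.place_of('wrist',n)
    l=np.array(l)/1000
    if d: print(n,round(d[0]['conf'],2),ground(c,d[0]['point'],z+l[2]).round(4), 'model',tf(p0,l[None],z)[0].round(4))
o=im[:,:,::-1].copy()
if r:
    p,f=fit([(c,r[0]['region'])],M,p0,z);print('fit',p,f)
    cs,_=cv2.findContours(mask(c,p,M,z).astype(np.uint8),0,1);cv2.drawContours(o,cs,-1,(0,0,255),1)
    cs,_=cv2.findContours(r[0]['region'].astype(np.uint8),0,1);cv2.drawContours(o,cs,-1,(0,255,0),1)
    R_=R.from_rotvec(s['ee_rot']).as_matrix();print('tool x,y yaw',[np.degrees(np.arctan2(R_[1,i],R_[0,i])) for i in(0,1)],'obj yaw',np.degrees(p[2]))
    if q=='blower':
        g=tf(p,np.array([[.022,0,.034+.159]]),z)[0];print('grip shift tool',R_.T@(g-s['position']))
    else: print('origin shift tool',R_.T@(np.append(p[:2],0)-s['position']))
cv2.imwrite('pics/%s.png'%png,o)
E
python3 w.py blower w1 '[.515,-.182,-.262]'
```

```text
clock: 3.95
position: [0.4743, -0.0585, 0.4052]
ee_rot: [0.449, 3.108, -0.001]
force: [0.9, 1.0, -0.5]
width: 1.0
gripper_force: 0.0
clock: 4.45
position: [0.5361, -0.1879, 0.3741]
ee_rot: [-0.448, -3.108, 0.001]
force: [-0.1, 0.7, 0.3]
width: 1.0
gripper_force: 0.0
[ 0.53608278 -0.18569904  0.37468767] [-4.42847026e-01 -3.10981994e+00 -1.27792511e-03]
blower_grip 0.75 [ 0.5412 -0.1888  0.034 ] model [ 0.5362 -0.1877  0.034 ]
nozzle_tip 0.56 [ 0.6497 -0.2185  0.027 ] model [ 0.6502 -0.2183  0.027 ]
cheek_top 0.66 [ 0.4663 -0.1936  0.079 ] model [ 0.4661 -0.1906  0.079 ]
trigger_top 0.87 [ 0.4731 -0.1661  0.072 ] model [ 0.4733 -0.1636  0.072 ]
lock_face 0.84 [ 0.4606 -0.2091  0.069 ] model [ 0.4612 -0.209   0.069 ]
fit [ 0.51748843 -0.1839815  -0.25629493] 0.9403010508378301
tool x,y yaw [np.float64(163.7908335365981), np.float64(73.79081163925859)] obj yaw -14.684618038226269
grip shift tool [-0.00375024 -0.00309206  0.18168351]
```

View pics/w1.png

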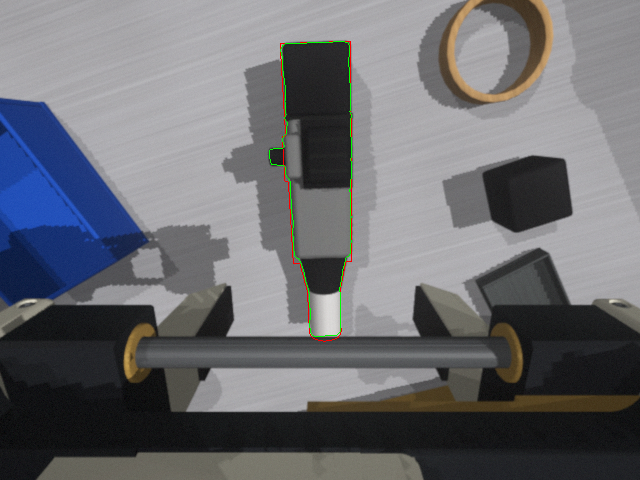

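The red model outline lies on the green silhouette: the blower runs from row 42 to 338 around col 320, centred between the fingers. I go down and grip.

```bash
python3 -m inch '-.004 -.003 .05 -.026 .0918;-.004 -.003 .1 -.026 .0918;-.004 -.003 .15 -.026 .0918;-.004 -.003 .179 -.026 .0918;-.004 -.003 .179 -.026 .0918' 40; python3 -m inch '0 0 0 0 .03;0 0 0 0 .03;0 0 0 0 .03;0 0 0 0 .03;0 0 0 0 .03' 40
```

```text
clock: 5.3
position: [0.5376, -0.1894, 0.1923]
ee_rot: [-0.402, -3.109, -0.002]
force: [-0.7, 0.5, 0.9]
width: 1.002
gripper_force: 0.0
clock: 5.8
position: [0.5394, -0.1906, 0.1966]
ee_rot: [0.404, 3.114, 0.0]
force: [0.0, 0.3, -0.3]
width: 0.613
gripper_force: 0.0
```

```bash
python3 -m inch '0 0 0 0 .03;0 0 0 0 .03;0 0 0 0 .03' 40; python3 -m inch '0 0 -.04 0 .03;0 0 -.08 0 .03;0 0 -.12 0 .03;0 0 -.14 0 .03;0 0 -.14 0 .03'
```

```text
clock: 6.1
position: [0.5394, -0.1906, 0.1964]
ee_rot: [0.404, 3.115, 0.001]
force: [-0.8, 0.8, 6.9]
width: 0.583
gripper_force: 40.0
clock: 6.6
position: [0.5397, -0.191, 0.3381]
ee_rot: [0.403, 3.111, -0.0]
force: [-0.4, -0.2, -7.3]
width: 0.587
gripper_force: 40.0
```

```bash
python3 -m inch '.014 .048 0 -.1 .03;.028 .096 0 -.2 .03;.042 .144 0 -.3 .03;.056 .19 0 -.393 .03;.067 .23 0 -.393 .03'; python3 -m inch '0 0 0 0 .03'; python3 w.py cradle w2 '[.5065,.223,.137]'; python3 m.py | grep cradle
```

```text
clock: 7.1
position: [0.5316, 0.0516, 0.3336]
ee_rot: [0.219, -3.13, -0.001]
force: [0.3, -0.1, -7.3]
width: 0.587
gripper_force: 40.0
clock: 7.2
position: [0.5319, 0.0564, 0.3333]
ee_rot: [0.227, -3.13, -0.006]
force: [0.7, -0.2, -7.5]
width: 0.583
gripper_force: 40.0
[0.53215524 0.05030547 0.33370124] [ 2.16854992e-01 -3.13073708e+00  5.04940429e-04]
cradle_seat 0.95 [0.5054 0.2256 0.03  ] model [0.5065 0.223  0.03  ]
cradle 0.6 [0.5056 0.2255 0.    ] model [0.5065 0.223  0.    ]
fit [0.50590574 0.22394562 0.12064447] 0.7909194491231547
tool x,y yaw [np.float64(-172.07531761273958), np.float64(97.92469961295274)] obj yaw 6.912418668817451
origin shift tool [0.00093481 0.17563075 0.33369061]
scene cradle [([227.0, 376.0], 0.85, np.int64(1356))]
side cradle [([341.0, 336.0], 0.73, np.int64(6483)), ([434.0, 333.0], 0.25, np.int64(911))]
cradle [ 0.49733703  0.2242403  -0.01718896] (array([0.50708675, 0.22298659, 0.14156522]), np.float64(0.740995521556621)) [(array([0.50529203, 0.22527291, 0.14950374]), np.float64(0.5343873517786562)), (array([0.50596507, 0.22283177, 0.13552383]), np.float64(0.9529254529254529))]
```

View pics/w2.png

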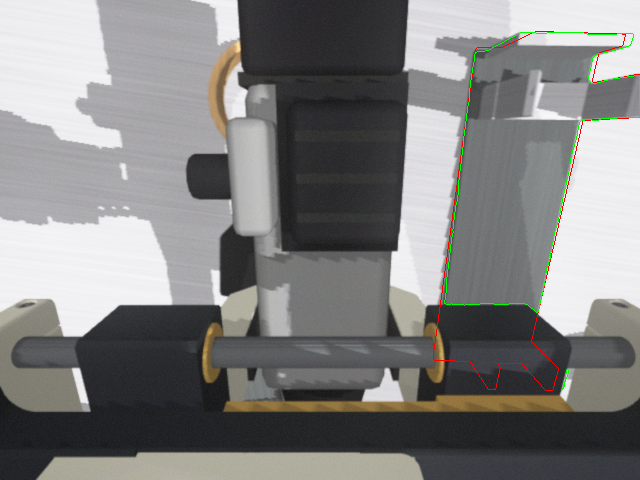

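The blower is straight in the fingers (cols 240-400), with the cradle to its left (image right, cols 445-640). I move over the cradle.

```bash
python3 -m inch '-.005 .045 0 0 .03;-.01 .09 0 0 .03;-.015 .135 0 0 .03;-.02 .165 0 0 .03;-.02 .176 0 0 .03'; python3 -m inch '0 0 0 0 .03;0 0 0 0 .03'; python3 w.py cradle w3 '[.506,.2243,.136]' ; python3 w.py blower w4 '[.506,.2243,.136]' .137
```

```text
clock: 9.0
position: [0.5285, 0.2306, 0.3355]
ee_rot: [-0.221, 3.134, 0.003]
force: [-0.6, 0.6, -6.4]
width: 0.585
gripper_force: 40.0
clock: 9.2
position: [0.5292, 0.2247, 0.3356]
ee_rot: [0.211, -3.134, 0.002]
force: [-0.4, -0.3, -6.2]
width: 0.586
gripper_force: 40.0
[0.52945789 0.2239742  0.33577948] [ 2.08047242e-01 -3.13468628e+00  1.40510888e-03]
cradle_seat 0.19 [0.6076 0.2385 0.03  ] model [0.506  0.2243 0.03  ]
[0.52937663 0.22488958 0.33587268] [-2.09430045e-01  3.13440421e+00 -1.05895665e-04]
blower_grip 0.92 [0.529  0.2265 0.171 ] model [0.5278 0.2273 0.171 ]
cheek_top 0.58 [0.4633 0.1955 0.216 ] model [0.4643 0.1974 0.216 ]
trigger_top 0.93 [0.4604 0.2222 0.209 ] model [0.4605 0.2251 0.209 ]
lock_face 0.81 [0.4652 0.1765 0.206 ] model [0.4668 0.1786 0.206 ]
fit [0.50454926 0.22105089 0.13301146] 0.818122332859175
tool x,y yaw [np.float64(-172.35475180906727), np.float64(97.6452472925778)] obj yaw 7.620995424122435
grip shift tool [ 0.00311852 -0.00051039  0.00587211]
```

View pics/w3.png

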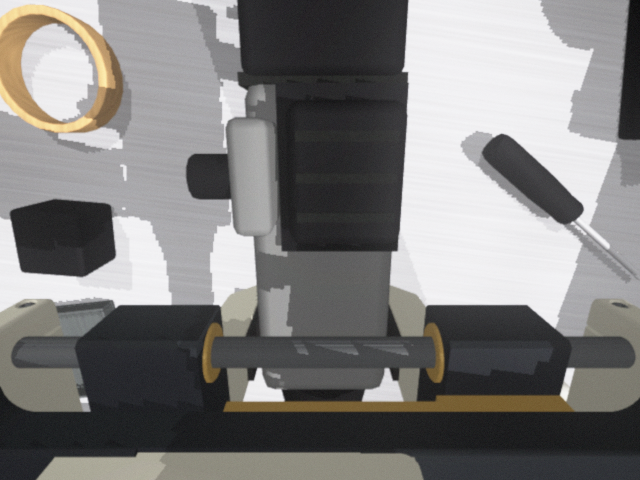

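Run:
```python
from h import *
s=arm.observe();print(s['position'],s['clock']);z=s['position'][2]-.1964
V=[]
for n in('scene','side'):
    c=arm.get_calibration(n);arm.get_image(n);r=arm.silhouettes(n,'blower')
    if not r: print('none',n);continue
    print(n,r[0]['conf'],r[0]['region'].sum(),r[0]['point']);V.append((c,r[0]['region']))
    print(n,fit([V[-1]],BL,np.array([.506,.2223,.136]),z))
    for k in('cradle_seat','nozzle_tip','trigger_top'):
        d=arm.place_of(n,k);print(k,[(np.round(e['point']),round(e['conf'],2)) for e in d[:1]])
        if d and k!='cradle_seat': print(proj(c,tf([.5065,.2223,.135],np.array([{'nozzle_tip':(.14,0,.027),'trigger_top':(-.045,.007,.072)}[k]]),z))[0][::-1])
print([arm.observe()['position'] for _ in range(2)])
```

```text
[0.52917254 0.22581083 0.33578794] 9.75
scene 0.62 1301 [179.0, 366.5]
scene (array([0.50617208, 0.223022  , 0.1143136 ]), np.float64(0.6056797020484171))
cradle_seat [(array([210., 360.]), 0.62)]
nozzle_tip [(array([197., 404.]), 0.94)]
[194.32369085 404.35668637]
trigger_top []
side 0.83 3721 [298.2, 362.2]
side (array([0.50609607, 0.22111018, 0.14634655]), np.float64(0.6574271499644634))
cradle_seat [(array([333., 332.]), 0.88)]
nozzle_tip [(array([294., 256.]), 0.64)]
[294.1819482  257.56521237]
trigger_top [(array([292., 361.]), 0.89)]
[292.85221063 360.35029658]
[array([0.52914835, 0.22594517, 0.33572582]), array([0.52914835, 0.22594517, 0.33572582])]
```

```bash
python3 -m inch '.0015 .001 .03 0 .03;.0015 .001 .055 0 .03;.0015 .001 .07 0 .03;.0015 .001 .078 0 .03;.0015 .001 .08 0 .03'; python3 -m inch '0 0 .004 0 .03;0 0 .008 0 .03;0 0 .012 0 .03;0 0 .012 0 .03'
```

```text
clock: 10.75
position: [0.5274, 0.2267, 0.2551]
ee_rot: [0.212, -3.133, 0.001]
force: [0.9, 0.2, -6.0]
width: 0.584
gripper_force: 40.0
clock: 11.15
position: [0.5274, 0.2267, 0.2435]
ee_rot: [0.212, -3.134, 0.0]
force: [-0.8, -0.8, -6.9]
width: 0.589
gripper_force: 40.0
```

```bash
python3 -m inch '0 0 .005 0 .03;0 0 .01 0 .03;0 0 .014 0 .03;0 0 .014 0 .03'; python3 -m inch '0 0 .001 0 .03;0 0 .003 0 .03;0 0 .003 0 .03'
```

```text
clock: 11.55
position: [0.5272, 0.2266, 0.229]
ee_rot: [0.212, -3.133, 0.001]
force: [1.4, 0.1, -6.5]
width: 0.588
gripper_force: 40.0
clock: 11.85
position: [0.5277, 0.2268, 0.2269]
ee_rot: [-0.212, 3.134, 0.0]
force: [0.4, -0.4, -3.9]
width: 0.589
gripper_force: 40.0
```

```bash
python3 -m inch '0 0 .0015 0 .03;0 0 .0015 0 .03'; python3 -m inch '0 0 .0015 0 .07;0 0 .0015 0 .07;0 0 .0015 0 .07;0 0 .0015 0 .08;0 0 .0015 0 .09'; python3 -m inch '0 0 0 0 .09;0 0 -.02 0 .09;0 0 -.06 0 .09;0 0 -.09 0 .09;0 0 -.11 0 .09'
```

```text
clock: 12.05
position: [0.5279, 0.2268, 0.2259]
ee_rot: [-0.212, 3.133, 0.001]
force: [0.5, -0.5, 1.4]
width: 0.586
gripper_force: 40.0
clock: 12.55
position: [0.5275, 0.2268, 0.2237]
ee_rot: [-0.212, 3.134, 0.0]
force: [0.1, 0.1, 0.3]
width: 0.891
gripper_force: 0.0
clock: 13.05
position: [0.5279, 0.2267, 0.3361]
ee_rot: [-0.212, 3.132, 0.002]
force: [-0.0, 1.1, -0.5]
width: 0.981
gripper_force: 0.0
```

```bash
python3 -m inch '0 0 -.04 0 .09;0 0 -.04 0 .09'; python3 w.py blower w5 '[.506,.2237,.136]' .03;python3 w.py cradle w5b '[.506,.2237,.136]'
```

```text
clock: 13.25
position: [0.529, 0.2269, 0.3786]
ee_rot: [-0.211, 3.127, 0.005]
force: [0.4, -0.9, 0.1]
width: 0.977
gripper_force: 0.0
[0.52763823 0.22676301 0.37451752] [-2.12129333e-01  3.13266382e+00  1.68443477e-03]
blower_grip 0.68 [0.5243 0.2283 0.064 ] model [0.5278 0.2267 0.064 ]
nozzle_tip 0.65 [0.641  0.2437 0.057 ] model [0.6447 0.2427 0.057 ]
cheek_top 0.57 [0.4615 0.1969 0.109 ] model [0.4643 0.1968 0.109 ]
trigger_top 0.81 [0.4587 0.2242 0.102 ] model [0.4605 0.2245 0.102 ]
lock_face 0.74 [0.4644 0.1786 0.099 ] model [0.4668 0.178  0.099 ]
fit [0.50540837 0.22452257 0.13663949] 0.9306439535754399
tool x,y yaw [np.float64(-172.25227329982286), np.float64(97.74782612614041)] obj yaw 7.828866307503045
grip shift tool [0.00060519 0.00066377 0.15151737]
[0.52734823 0.22669294 0.37291754] [ 2.11924360e-01 -3.13313597e+00  1.12169899e-03]
fit [0.50621506 0.22484177 0.1351853 ] 0.3140028740220342
tool x,y yaw [np.float64(-172.2608741907865), np.float64(97.7391739056417)] obj yaw 7.745547149466362
origin shift tool [0.02068925 0.00124472 0.37294495]
```

View pics/w5.png

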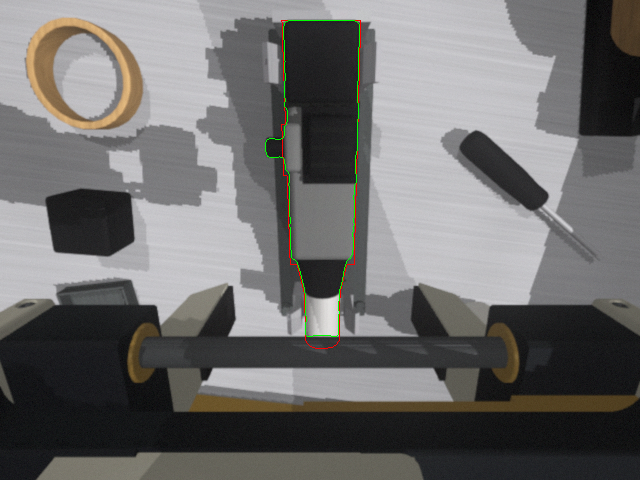

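The red outline matches: the blower lies in the cradle, with the cheek at about (145,293) and the lock button at (148,273). I move the fingers over the trigger and button.

```bash
python3 -m inch '.034 -.011 0 0 .048;.068 -.022 0 0 .048;.068 -.022 .035 0 .048;.068 -.022 .06 0 .048;.068 -.022 .065 0 .048' 8; python3 -m inch '0 0 0 0 .048;0 0 0 0 .048;0 0 0 0 .048;0 0 0 0 .048;0 0 0 0 .048'; python3 w.py blower w6 '[.505,.2243,.1366]' .03
```

```text
clock: 14.3
position: [0.462, 0.1954, 0.3067]
ee_rot: [0.212, -3.131, 0.003]
force: [-0.1, -1.0, -0.3]
width: 0.596
gripper_force: 0.0
clock: 14.8
position: [0.4633, 0.1958, 0.3093]
ee_rot: [-0.212, 3.134, 0.001]
force: [0.5, -0.3, -0.6]
width: 0.523
gripper_force: 0.0
[0.46317143 0.19582798 0.3090277 ] [-2.12091331e-01  3.13395021e+00  5.14058615e-04]
blower_grip 0.64 [0.5268 0.2288 0.064 ] model [0.5268 0.2273 0.064 ]
cheek_top 0.86 [0.4605 0.1973 0.109 ] model [0.4633 0.1974 0.109 ]
trigger_top 0.97 [0.4596 0.2259 0.102 ] model [0.4595 0.2251 0.102 ]
lock_face 0.93 [0.4648 0.1786 0.099 ] model [0.4659 0.1785 0.099 ]
fit [0.50449996 0.22347565 0.1309036 ] 0.7114976199194434
tool x,y yaw [np.float64(-172.25678149284457), np.float64(97.74322686030354)] obj yaw 7.500223534481553
grip shift tool [-0.06663398  0.02170858  0.08606708]
```

View pics/w6.png

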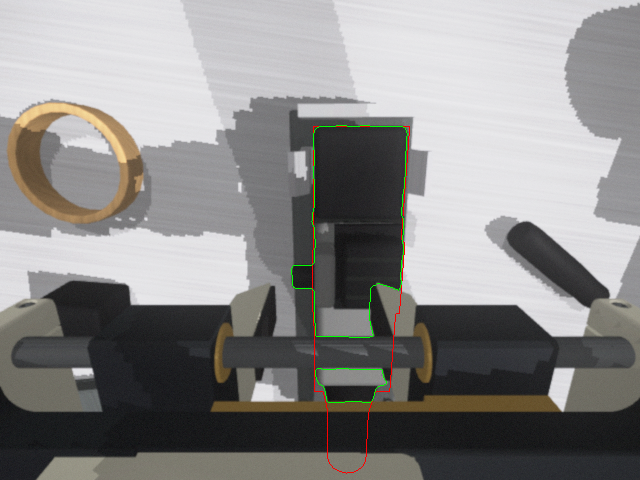

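Fingers straddle as planned: the left one over the trigger (cols 372-400), the right one at col 270, clear of the button tip at col 292. Down onto the trigger.

```bash
python3 -m inch '0 0 .015 0 .048;0 0 .024 0 .048;0 0 .028 0 .048;0 0 .033 0 .048;0 0 .033 0 .048' 8; python3 -m inch '0 0 .003 0 .048;0 0 .006 0 .048;0 0 .008 0 .048;0 0 .008 0 .048'
```

```text
clock: 15.65
position: [0.4628, 0.1956, 0.2754]
ee_rot: [0.212, -3.133, 0.001]
force: [-2.7, -1.1, 3.8]
width: 0.521
gripper_force: 1.9
clock: 16.05
position: [0.4631, 0.1957, 0.268]
ee_rot: [0.212, -3.134, -0.0]
force: [-3.7, -2.6, 8.1]
width: 0.52
gripper_force: 3.6
```

```bash
python3 -m inch '0 0 .0015 0 .048;0 0 .0015 0 .048'; python3 -c "
from cell import arm;s=arm.observe();print(s['ft_torque'])"
```

```text
clock: 16.25
position: [0.4631, 0.1956, 0.2676]
ee_rot: [-0.212, 3.134, 0.002]
force: [-8.1, -2.8, 23.8]
width: 0.524
gripper_force: 11.9
[-0.20433427  1.98642462  0.25283117]
```

```bash
python3 -m inch '0 0 -.0013 0 .044;0 0 -.0013 0 .038;0 0 -.0013 0 .03;0 0 -.0013 0 .022;0 0 -.0013 0 .012' 10; python3 -m inch '0 0 0 0 .01;0 0 0 0 .01;0 0 0 0 .01;0 0 0 0 .01;0 0 0 0 .01' 10
```

```text
clock: 16.75
position: [0.4637, 0.1962, 0.2682]
ee_rot: [-0.212, 3.132, 0.002]
force: [-1.0, -0.1, 7.6]
width: 0.2
gripper_force: 4.6
clock: 17.25
position: [0.4638, 0.1961, 0.2682]
ee_rot: [-0.212, 3.132, 0.002]
force: [-0.7, -0.2, 7.0]
width: 0.199
gripper_force: 10.8
```

```bash
python3 -m inch '0 0 0 0 .005;0 0 0 0 .005;0 0 0 0 .005' 20
python3 - <<'E'
from h import *
for n in('scene','side'):
    c=arm.get_calibration(n);im=arm.get_image(n);u=proj(c,np.array([[.463,.196,.1]]))[0].astype(int);print(u)
    cv2.imwrite('pics/c_%s.png'%n,cv2.resize(im[u[1]-50:u[1]+50,u[0]-66:u[0]+66],(660,500),interpolation=cv2.INTER_CUBIC)[:,:,::-1])
for q in('cheek_top','lock_face','trigger_top'):
    for n in('scene','side'):
        arm.get_image(n);d=arm.place_of(n,q);print(q,n,[(e['point'],round(e['conf'],2)) for e in d[:1]])
E
```

```text
clock: 17.55
position: [0.4638, 0.1961, 0.2682]
ee_rot: [-0.212, 3.132, 0.002]
force: [-1.0, 0.1, 7.8]
width: 0.189
gripper_force: 20.9
[343 191]
[358 311]
cheek_top scene []
cheek_top side []
lock_face scene []
lock_face side []
trigger_top scene [([189.0, 351.4], 0.48)]
trigger_top side []
```

View pics/c_side.png

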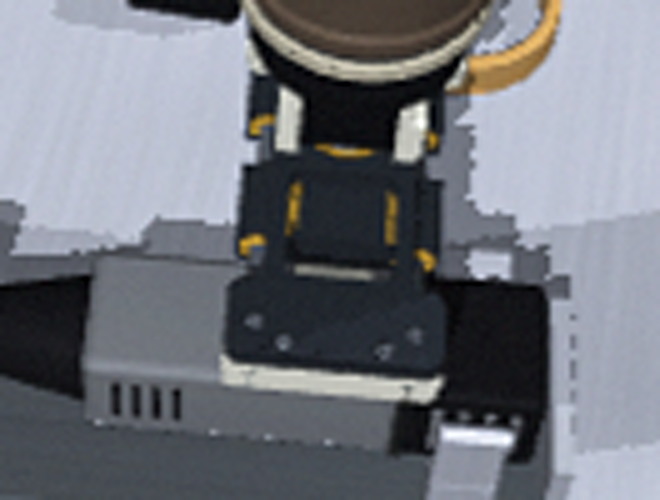

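The side crop shows only the gripper's back over the trigger region, so the button is hidden. I'll judge it by the opening, at more grip force.

```bash
python3 -m inch '0 0 .001 0 0;0 0 .001 0 0;0 0 .001 0 0' 35; python3 -m inch '0 0 .001 0 0;0 0 .001 0 0;0 0 .001 0 0' 50
```

```text
clock: 18.55
position: [0.4638, 0.196, 0.268]
ee_rot: [-0.212, 3.132, 0.003]
force: [-4.4, -1.8, 19.7]
width: 0.19
gripper_force: 36.5
clock: 18.85
position: [0.4638, 0.1959, 0.2678]
ee_rot: [-0.211, 3.132, 0.003]
force: [-8.4, -4.1, 33.4]
width: 0.187
gripper_force: 52.0
```

```bash
python3 -m inch '0 0 -.001 0 0;0 0 -.002 0 0;0 0 -.002 0 0' 7; python3 -m inch '0 0 -.001 0 0;0 0 -.002 0 0;0 0 -.003 0 0;0 0 -.004 0 0;0 0 -.005 0 0';python3 -m inch '0 0 -.001 0 0;0 0 -.002 0 0;0 0 -.003 0 0;0 0 -.003 0 0'
```

```text
clock: 19.15
position: [0.4638, 0.1959, 0.2679]
ee_rot: [-0.212, 3.132, 0.001]
force: [1.6, 0.2, 2.2]
width: 0.194
gripper_force: 8.9
clock: 19.65
position: [0.4626, 0.1955, 0.2721]
ee_rot: [0.212, -3.133, 0.001]
force: [0.4, 0.5, -5.6]
width: 0.196
gripper_force: 13.4
clock: 20.05
position: [0.463, 0.1958, 0.2756]
ee_rot: [0.212, -3.134, -0.0]
force: [-0.4, -0.3, -5.5]
width: 0.199
gripper_force: 13.7
```

Pulling up at 5.6 N, so finger friction is lifting the blower instead of releasing the trigger. I go back down and ease with a lighter grip.

```bash
python3 -m inch '0 0 .003 0 0;0 0 .006 0 0;0 0 .008 0 0;0 0 .009 0 0;0 0 .009 0 0' 7; python3 -m inch '0 0 0 0 0;0 0 0 0 0' 5;  python3 -m inch '0 0 -.001 0 0;0 0 -.002 0 0;0 0 -.002 0 0'
```

```text
clock: 20.55
position: [0.4633, 0.1942, 0.2672]
ee_rot: [0.209, -3.134, 0.002]
force: [-4.5, -7.3, 13.5]
width: 0.195
gripper_force: 12.5
clock: 20.75
position: [0.4633, 0.1942, 0.2673]
ee_rot: [0.209, -3.134, 0.002]
force: [-5.5, -7.7, 13.9]
width: 0.2
gripper_force: 10.6
clock: 21.05
position: [0.4632, 0.1955, 0.2686]
ee_rot: [-0.212, 3.134, -0.0]
force: [-0.8, -4.0, 2.7]
width: 0.199
gripper_force: 11.3
```

```bash
python3 -m inch '0 0 .001 0 .024;0 0 .001 0 .03;0 0 .001 0 .03;0 0 .001 0 .03' 20; python3 -m inch '0 .002 0 0 .03;0 .004 0 0 .03;0 .006 0 0 .03;0 .006 0 0 .03'
```

```text
clock: 21.45
position: [0.4638, 0.1934, 0.2684]
ee_rot: [-0.208, 3.134, -0.003]
force: [-2.2, -12.4, 17.3]
width: 0.325
gripper_force: 16.9
clock: 21.85
position: [0.464, 0.1959, 0.2683]
ee_rot: [-0.203, 3.134, -0.01]
force: [1.1, -26.5, 19.3]
width: 0.327
gripper_force: 18.0
```

Run:
```python
from h import *
im=arm.get_image('wrist');cv2.imwrite('pics/d.png',im[:,:,::-1])
V=[]
c=arm.get_calibration('side');arm.get_image('side');r=arm.silhouettes('side','blower')
print(c and arm.observe()['force'],[(e['conf'],e['region'].sum()) for e in r[:2]])
for q,l in(('nozzle_tip',(.14,0,.027)),('cradle_seat',None)):
    d=arm.place_of('side',q);print(q,d[0]['point'] if d else None, proj(c,tf([.505,.2243,.1366],np.array([l]),.03)) if l else '')
```

```text
[  0.39431197 -26.42426685  19.57317572] [(0.87, np.int64(2846))]
nozzle_tip [326.4, 263.0] [[264.2861609 324.0746716]]
cradle_seat [334.4, 331.8]
```

View pics/d.png

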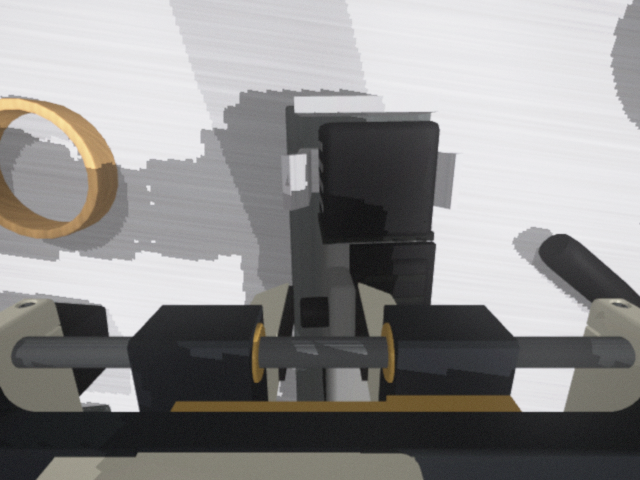

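The view shows the blower dragged about 4 mm toward +y (battery cols 320-438), with the button (cols 302-328) sprung out and the right finger off it. The left finger stuck to the trigger by friction. I let go, lift off and measure again.

```bash
python3 -m inch '0 -.003 -.002 0 .032;0 -.004 -.006 0 .036;0 -.004 -.012 0 .04;0 -.004 -.02 0 .048;0 -.004 -.03 0 .05' 20; python3 -m inch '0 0 -.02 0 .05;0 0 -.04 0 .05;0 0 -.06 0 .05;0 0 -.06 0 .05'; python3 w.py blower w7 '[.505,.2243,.1366]' .03
```

```text
clock: 22.6
position: [0.4627, 0.1985, 0.2981]
ee_rot: [0.214, -3.134, -0.001]
force: [0.1, 0.0, 1.0]
width: 0.533
gripper_force: 0.0
clock: 23.0
position: [0.4635, 0.1986, 0.3605]
ee_rot: [-0.213, 3.13, 0.004]
force: [0.2, 0.7, -0.1]
width: 0.548
gripper_force: 0.0
[0.46270506 0.19830109 0.35804294] [-2.13626046e-01  3.13325143e+00  1.67650896e-03]
blower_grip 0.85 [0.5243 0.2325 0.064 ] model [0.5268 0.2273 0.064 ]
nozzle_tip 0.71 [0.6358 0.2443 0.057 ] model [0.6437 0.2434 0.057 ]
cheek_top 0.59 [0.4576 0.1981 0.109 ] model [0.4633 0.1974 0.109 ]
trigger_top 0.59 [0.4602 0.2276 0.102 ] model [0.4595 0.2251 0.102 ]
lock_face 0.63 [0.465  0.1814 0.099 ] model [0.4659 0.1785 0.099 ]
fit [0.50366644 0.22542045 0.14842559] 0.8210227272727273
tool x,y yaw [np.float64(-172.1992171364573), np.float64(97.80084751922215)] obj yaw 8.504159797446073
grip shift tool [-0.06610798  0.02144468  0.13513954]
```

View pics/w7.png

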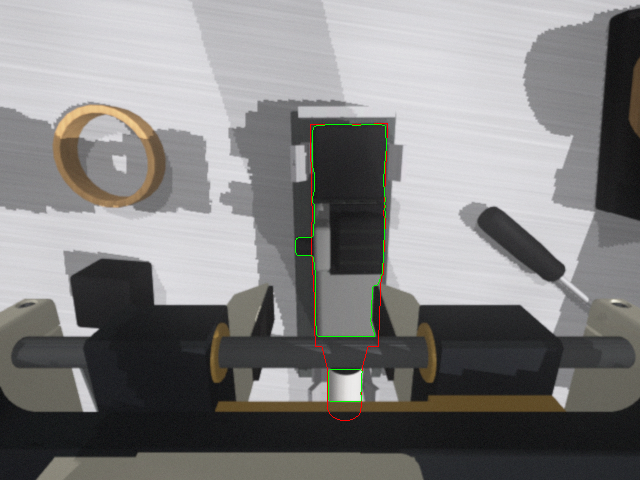

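The blower lies seated again (cols 313-387), button out at (246,303). I approach again with the centre 4 mm further left so the left finger stays clear of the cheek.

```bash
python3 -m inch '0 .004 .02 0 .052;0 .0043 .04 0 .052;0 .0043 .05 0 .052;0 .0043 .05 0 .052;0 .0043 .05 0 .052' 12; python3 -m inch '0 0 .01 0 .052;0 0 .02 0 .052;0 0 .028 0 .052;0 0 .034 0 .052;0 0 .034 0 .052'
```

```text
clock: 23.85
position: [0.4625, 0.2019, 0.3078]
ee_rot: [0.211, -3.134, 0.0]
force: [0.1, 0.3, 0.2]
width: 0.564
gripper_force: 0.0
clock: 24.35
position: [0.4623, 0.2021, 0.2729]
ee_rot: [0.212, -3.134, 0.0]
force: [-1.2, -0.0, 4.7]
width: 0.563
gripper_force: 2.2
```

```bash
python3 -m inch '0 0 .002 0 .052;0 0 .004 0 .052;0 0 .0042 0 .052'; python3 -m inch '0 0 0 0 .046;0 0 0 0 .04;0 0 0 0 .034;0 0 0 0 .03;0 0 0 0 .028'; python3 -m inch '0 0 0 0 .026;0 0 0 0 .024;0 0 0 0 .024;0 0 0 0 .024;0 0 0 0 .024'
```

```text
clock: 24.65
position: [0.4622, 0.202, 0.2695]
ee_rot: [0.212, -3.134, -0.0]
force: [-1.7, 0.2, 4.7]
width: 0.569
gripper_force: 2.6
clock: 25.15
position: [0.4623, 0.202, 0.2697]
ee_rot: [-0.212, 3.134, 0.001]
force: [-1.8, -0.9, 6.3]
width: 0.313
gripper_force: 4.5
clock: 25.65
position: [0.4624, 0.2014, 0.2698]
ee_rot: [-0.211, 3.134, -0.001]
force: [-0.7, -2.5, 7.4]
width: 0.26
gripper_force: 5.7
```

```bash
python3 -m inch '0 0 .001 0 .022;0 0 .001 0 .021;0 0 .001 0 .02;0 0 .001 0 .02'
python3 - <<'E'
from h import *
im=arm.get_image('wrist')
s=arm.observe();c=arm.get_calibration('wrist');print(s['position'],s['force'],s['width'],s['gripper_force'])
for q,z in(('lock_face',.099),('cheek_top',.109),('trigger_top',.09)):
    d=arm.place_of('wrist',q)
    if d: g=ground(c,d[0]['point'],z)-s['position'];print(q,d[0]['conf'],d[0]['point'],'tool-y mm',1000*(g[:2]@[-.136,.991]))
cv2.imwrite('pics/e.png',cv2.resize(im[220:400,200:440],(720,540))[:,:,::-1])
E
```

```text
clock: 26.05
position: [0.4629, 0.2002, 0.269]
ee_rot: [-0.209, 3.134, -0.003]
force: [-0.6, -7.4, 12.5]
width: 0.22
gripper_force: 8.2
[0.46285127 0.20017189 0.26903657] [-0.99123329 -7.01423169 11.46588367] 0.220966129538182 8.138922998914495
lock_face 0.88 [308.1, 304.4] tool-y mm -8.184209196634926
cheek_top 0.92 [317.9, 319.5] tool-y mm -0.835726772356629
trigger_top 0.9 [301.9, 376.9] tool-y mm 27.982655909351166
```

View pics/e.png

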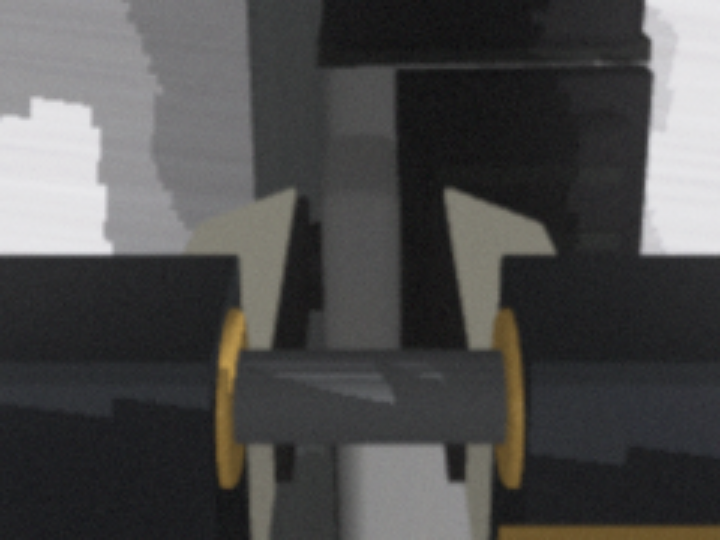

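The button now protrudes only ~3 mm beside the cheek (crop col 320), so it is home, and the left finger is clear of the cheek. I ease up.

```bash
python3 -m inch '0 0 -.0015 0 .02;0 0 -.002 0 .02;0 0 -.003 0 .02;0 0 -.004 0 .02'; python3 -m inch '0 0 -.001 0 .02;0 0 -.002 0 .02;0 0 -.003 0 .02;0 0 -.004 0 .02;0 0 -.004 0 .02'
```

```text
clock: 26.65
position: [0.4626, 0.2021, 0.2725]
ee_rot: [-0.212, 3.133, 0.0]
force: [2.4, -1.3, 1.3]
width: 0.217
gripper_force: 4.2
clock: 27.15
position: [0.4621, 0.2017, 0.2762]
ee_rot: [0.212, -3.134, 0.001]
force: [3.2, -2.8, 0.7]
width: 0.217
gripper_force: 1.5
```

```bash
python3 -m inch '0 0 -.001 0 .02;0 0 -.0015 0 .02;0 0 -.0015 0 .02'; python3 -m inch '0 0 0 0 .03;0 0 0 0 .04;0 0 0 0 .048;0 0 0 0 .05;0 0 0 0 .05'; python3 -m inch '0 0 -.02 0 .05;0 0 -.05 0 .05;0 0 -.08 0 .05;0 0 -.08 0 .05'; python3 w.py blower w8 '[.504,.225,.14]' .03
```

```text
clock: 27.45
position: [0.4617, 0.2018, 0.2775]
ee_rot: [0.212, -3.133, 0.001]
force: [-1.2, -3.2, -0.4]
width: 0.221
gripper_force: 1.5
clock: 27.95
position: [0.4623, 0.2023, 0.2779]
ee_rot: [-0.213, 3.134, 0.001]
force: [0.1, 0.5, 0.6]
width: 0.538
gripper_force: 0.0
clock: 28.35
position: [0.4635, 0.2024, 0.3614]
ee_rot: [-0.212, 3.129, 0.005]
force: [0.2, 0.2, -0.2]
width: 0.546
gripper_force: 0.0
[0.4623303  0.20216316 0.35833578] [-2.12369507e-01  3.13301418e+00  1.77348849e-03]
blower_grip 0.83 [0.5247 0.2297 0.064 ] model [0.5258 0.2281 0.064 ]
nozzle_tip 0.72 [0.641 0.246 0.057] model [0.6426 0.2445 0.057 ]
cheek_top 0.64 [0.4582 0.1974 0.109 ] model [0.4624 0.1979 0.109 ]
trigger_top 0.97 [0.4558 0.2268 0.102 ] model [0.4585 0.2257 0.102 ]
lock_face 0.54 [0.4618 0.1884 0.099 ] model [0.465  0.1791 0.099 ]
fit [0.50372219 0.22542549 0.14478042] 0.8517272678733515
tool x,y yaw [np.float64(-172.24438627149505), np.float64(97.75570024889556)] obj yaw 8.295306756338935
grip shift tool [-0.06595359  0.0175311   0.13545051]
```

View pics/w8.png

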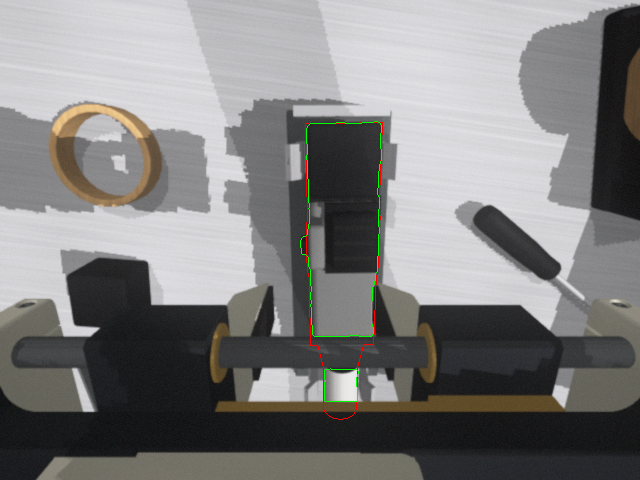

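The button now stays in (stub at cols 301-309, previously 296-313) with the fingers off, and the blower is seated in the cradle. I hand in.

```bash
python3 -c "
from cell import arm;print(arm.sign_off())"
```

```text
the job is handed in; nothing more can be done
None
```

The blower is in the cradle with the lock button staying in by itself and the fingers clear of it; the job is handed in at about 28 s, with no verdict returned. A first lock attempt failed when finger friction started to lift the blower, so I set it back down and redid it.

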